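# Stack the empty tote over the loaded vial tote

### The arm

A 6-joint arm with a two-finger parallel gripper is mounted at the origin on the work surface. World frame = base frame: x ahead of the robot, y to its left, z up, the work surface at z = 0. Lengths are in mm, angles in rad, forces in N, time in s.
With the tool pointing down it reaches from about 350 to 875 mm from the base axis. Payload 15.5 kg.
Tool frame: the origin (TCP) lies on the centre line of the jaws, within the pads' length; the fingertips stand 25 mm ahead of it and the grasp point (between the pads) lies 6 mm ahead of it (bot.nose_length is the distance from the TCP to the fingertips, in mm); z points along the fingers, y is the line along which they close (so a half turn about z gives the same grasp; the last joint's range is limited). The gripper opens to 85 mm and grips with 20 to 120 N. Pads are 22 mm wide; open, the fingers measure 114 mm over their backs; the gripper's body (76 mm by 85 mm) begins 54 mm behind the grasp point. The pads swing forward as they close: fully open they stand 13 mm farther back than shut.
Start: joints at [-1.327, 0.494, 1.345, -0, 1.302, -0.096], TCP at [208.313, -589.264, 256.277] pointing down, gripper open.
Joint ranges: [-2.91, 2.91], [-0.82, 2.16], [0.22, 2.67], [-1.22, 4.37], [0.12, 2.79], [-3.08, 3.08]. Speed limits (rad/s): [1.89, 1.89, 2.57, 3.01, 3.01, 3.01].

### API

Orientations are given as a rotation vector (axis times angle).
In Python, from rig import bot, kinematics, imaging, job gives the robot as it stands. Calls block until the motion is done:
- bot.reach(position, orientation): joint-space move of the TCP to a pose.
- bot.servo_line(position, rot=None, velocity=150): straight line of the TCP; rot=None keeps the orientation; velocity is the mean speed in mm/s.
- bot.set_joints(angles): joint-space move.
- bot.set_gripper(opening): finger opening in mm; the grip force is fixed at half the most; returns when the fingers have stopped.
- bot.pause(seconds).
- kinematics.inverse_kinematics(position, orientation): joint angles nearest the present ones, or None.
- bot.read_state(): the state.
- imaging.get_image(name): name is "scene" or "top" or "wrist"; returns the picture (480x640x3 uint8, blue, green, red); there is no depth.
- imaging.calibration(name): a dict with "fx", "fy", "cx", "cy" (pixels), "xyz" and "rotation" of the camera in the world. Camera axes: x right, y down, z forward; pixel columns grow to the right and rows downward; lengths in mm; the calibration is good to about 2 mm. A picture is of the moment at which its call begins: read the wrist's pose just before it. calibration takes no time and is no camera call; for the wrist camera it gives the pose at the moment of the call.
A pose or a line that the arm cannot do raises bot.Unreachable and nothing moves.
- job.finish_job(): hands the job in; it is judged then, once.
The state is a dict: "time": time; "joint_pos": joint angles; "qvel": joint speeds; "effort": joint torques, N m; "position": TCP position; "tcp_rot": TCP orientation; "force": force on the tool from outside, world axes, zero at the start; "torque": the same for the moment, N m; "opening": finger opening in mm; "grasp_force": force on a finger pad.
Only numpy, scipy, OpenCV 4.12 (cv2) and the standard library are available. Lean on these libraries where they do the work, as an engineer would, in place of code of your own. Each camera call takes 0.05 s, during which the arm holds its last target. There are 200 camera calls.

### The job

Pick up the empty stack-nest tote and, keeping it level, turn it half round so that it stacks over the vials instead of nesting down onto them, and set it on the rails of the loaded tote. Slide it gently along the rails until its lugs drop into the notches and it sits fully home and level, then let go; do not touch the vials, use force, or disturb the other things on the bench.

Things in the scene. Friction and masses are not known exactly. Their poses are not given: they have to be found in the camera images.
- tote_grip (a point): Middle of the carrying bar of the loose, empty white plastic tote (0.28 to 0.45 kg). The bar runs along the tote's x over its middle, 14 mm wide (y) and 16 mm high; this point, its centre, is 100 mm above the tote's underside. A post 8 mm thick stands at each end (x = +-84 mm) on the end walls. Axes as the tote's, z up.
- tote_mid (a point): Centre of the same tote's box, half-way up: open box 180 (x) x 96 (y) x 55 mm high. Four lugs on its long sides, each 22 mm long (x) and 12 mm high, underside 8 mm above the tote's underside, reach out to 64 mm from the centre line: those on the +y side are far apart (x = +-74 mm), those on the -y side close together (x = +-22 mm).
- rack_tote: Loaded lower tote, white plastic, fixed, origin at the centre of its underside: 266 (x) x 144 (y) mm, long walls 90 mm high and 4 mm thick, end walls 58 mm. A tote turned the same way (x axes alike) nests down onto the vials; one turned half round (x axes opposite) stacks: its lugs drop 7 mm into the rail notches. Holds a push or knock of 50 N from the tote, no more.
- rack_top (a point): Point over the loaded tote's middle at the height of its rail tops (83 mm). The grip point of a half-turned tote is 92 mm above this while it rides on the rail tops, 85 mm when home in the notches. Play when home: 2 mm each way along x, 4 mm each way along y. The lower tote's axes.
- rack_left (a point): Point on the +y long side, at rail top height, half-way along the tote. An aluminium rail 220 mm long, 52 to 67 mm off the centre line, runs here inside the wall. From the rail's own middle: notches (26 mm long, 7 mm deep) at x = +-22 mm, open channels (26 mm long) at +-74 mm. The rail's middle is 0 to 20 mm either way along x from this point: not measured, to be felt or seen.
- rack_right (a point): The same on the -y side: here the notches are at x = +-74 mm and the channels at x = +-22 mm from the rail's own middle. Both rails are set together, at the same unmeasured place along x (different every time), and are firm against 50 N. A half-turned tote less than 43 mm from the rails' middle rides level on the rail tops, except at the notches (within 2 mm).
- vials: The block of capped vials standing in the loaded tote (190 x 85 mm, top 50 mm above the bench); origin at the centre of its underside.
- beaker: Loose glass beaker, 64 mm across, 75 mm high; origin at the centre of its underside.
- jar: Loose white jar, 48 mm across, 60 mm high; origin at the centre of its underside.
- reagent: Loose white bottle, 68 mm across, 170 mm high; origin at the centre of its underside.
- amber: Loose amber bottle, 60 mm across, 140 mm high; origin at the centre of its underside.
- stopper: Loose dark rubber stopper, 38 mm across the top, 32 mm high; origin at the centre of its underside.
- weight: Loose brass weight, 36 mm across, 47 mm high; origin at the centre of its underside.
- dish: Loose white dish, 80 mm across, 30 mm high; origin at the centre of its underside.
There are look-alikes about, which are no part of the job. What is shaped like the part that bears tote_grip but pink or yellow is not meant.

How it is judged:
By the outcome, as a careful person would: the job done as asked, in the order asked, and still so for the second after the job is handed in, with the robot touching nothing.
It also fails if it takes over 67 s, if anything falls off the work surface, if the arm or the gripper's body presses on something with over 40 N, if the wrist force passes 120 N, or if a joint passes its speed limit or range.

## Working session

There is one attempt and no reset: what is moved stays moved. The work goes in short steps, each a Python script; the robot and the scene stay as the last script left them, time stands still between calls to the robot, and variables do not carry over. Pictures are saved under pics/ and viewed, at most 10 in all, crops included, and the job is handed in when it is done.

```bash
ls; mkdir -p pics
python3 - <<'E'
from rig import bot, kinematics, imaging, job
import cv2
for n in ("scene","top"):
    im=imaging.get_image(n); cv2.imwrite(f"pics/{n}0.png",im); print(n,imaging.calibration(n))
s=bot.read_state();print(s)
E
```

```text
pics
scene {'fx': 617.9100771117568, 'fy': 617.9100771117568, 'cx': 316.7828850591654, 'cy': 241.14205982947965, 'xyz': array([1296.18337551,  712.81092992, 1156.09122742]), 'rotation': array([-1.02818141, -2.44233204,  1.01012895])}
top {'fx': 563.118599596645, 'fy': 563.118599596645, 'cx': 316.93028718855516, 'cy': 232.0191163006843, 'xyz': array([ 427.51329481,    4.77441543, 1388.64325367]), 'rotation': array([-2.15074665,  2.18441049, -0.11449211])}
{'time': 0.1, 'joint_pos': array([-1.32647422e+00,  4.94107259e-01,  1.34601555e+00,  5.51717217e-08,
        1.30249453e+00, -9.54810472e-02]), 'qvel': array([ 0.00141765, -0.00104376, -0.00118652, -0.00144278, -0.00222915,
       -0.00179935]), 'effort': array([ 3.31894531e-03, -8.83586025e+01, -3.84564078e+01,  1.81710583e-06,
        5.14620391e-03, -1.46678155e-05]), 'position': array([ 208.26271929, -588.99723697,  255.78660499]), 'tcp_rot': array([-3.09535102e+00, -5.31024470e-01,  1.19553282e-04]), 'force': array([-0.43005906, -0.23551389,  0.21673957]), 'torque': array([-0.01288715, -0.02814018, -0.00039671]), 'grasp_force': 0.0, 'opening': 85.61323151928018}
```

View pics/scene0.png

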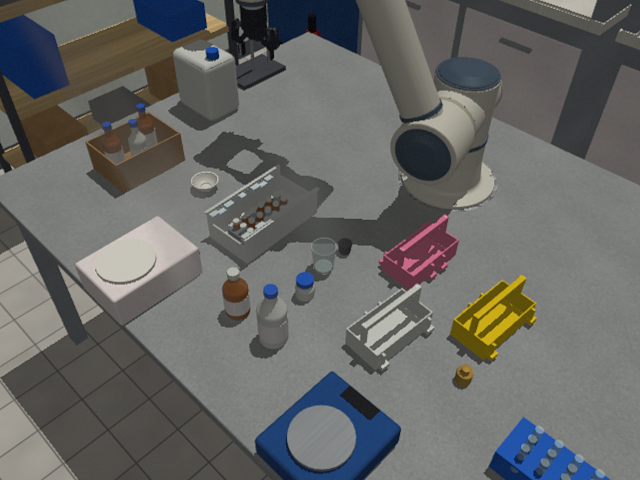

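View pics/top0.png

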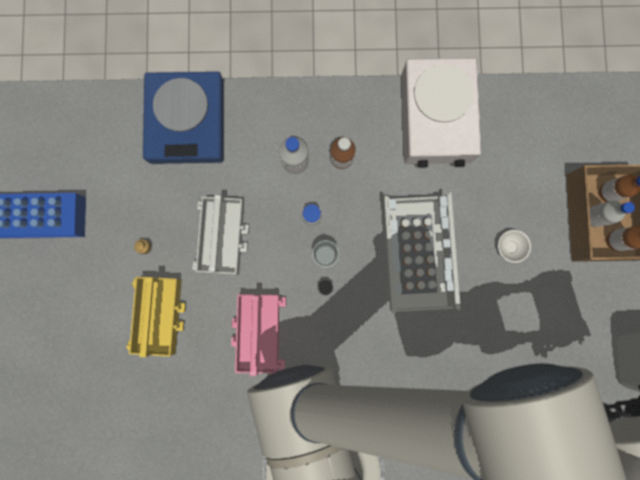

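The top view shows three totes: white at (220,233), yellow at (155,316) and pink at (259,333). The white one matches the description, because the task says pink and yellow are not meant. The rack is at (424,250). I'll confirm both in an enlarged crop.

Run:
```python
import cv2,numpy as np
im=cv2.imread("pics/top0.png")
a=cv2.resize(im[185:285,180:260],None,fx=4.8,fy=4.8,interpolation=cv2.INTER_CUBIC)
b=cv2.resize(im[180:320,375:470],None,fx=4.2,fy=4.2,interpolation=cv2.INTER_CUBIC)
o=np.zeros((590,790,3),np.uint8);o[:a.shape[0],:a.shape[1]]=a;o[:b.shape[0],390:390+b.shape[1]]=b
cv2.imwrite("pics/crop1.png",o)
```

```text
(no output)
```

View pics/crop1.png

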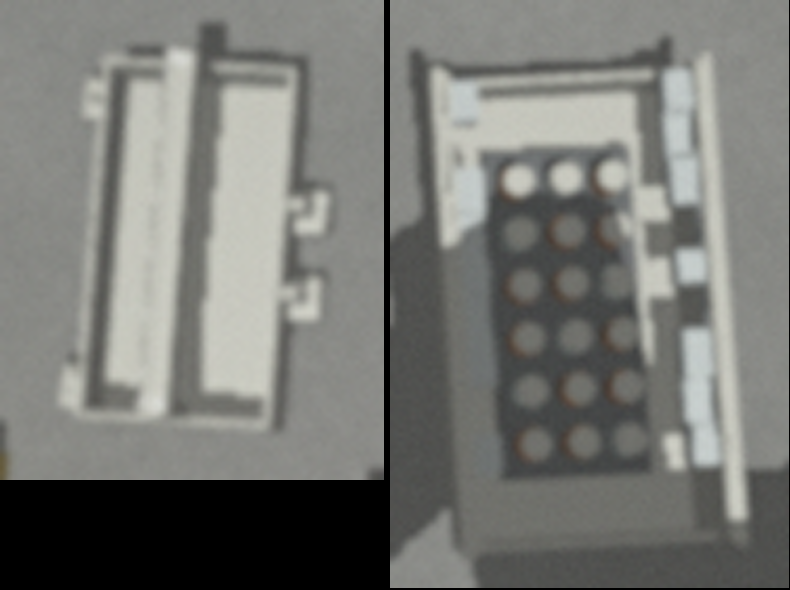

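The crop confirms the white tote: its far-apart lugs are on the image left (+y world) and its close lugs on the right, so its x axis is roughly along world +x. On the rack's right rail (-y world) the two dark channels are at about (687,228) and (692,300), so its x axis is also along +x. The tote therefore needs the half turn. Next are wrist views over both.

```bash
cat > h.py <<'E'
import numpy as np, cv2
from scipy.spatial.transform import Rotation as R
from rig import bot, kinematics, imaging, job
def ray(cal,px,z):
    px=np.atleast_2d(np.array(px,float))
    d=np.c_[(px[:,0]-cal["cx"])/cal["fx"],(px[:,1]-cal["cy"])/cal["fy"],np.ones(len(px))]
    d=R.from_rotvec(cal["rotation"]).apply(d); o=np.array(cal["xyz"])
    return o+d*((z-o[2])/d[:,2])[:,None]
def down(yaw): return (R.from_euler("z",yaw)*R.from_euler("x",np.pi)).as_rotvec()
E
python3 - <<'E'
from h import *
c=imaging.calibration("top")
f=lambda p:(np.array(p)/4.8+[180,185]); g=lambda p:((np.array(p)-[390,0])/4.2+[375,180])
b=ray(c,f([[180,48],[152,412]]),108); m=b.mean(0); v=b[0]-b[1]
print("bar",b,m,np.linalg.norm(v),np.arctan2(v[1],v[0]))
k=ray(c,g([[687,228],[692,300],[678,68],[706,465]]),83); print("chan/rail",k)
w=ray(c,g([[703,55],[740,525],[435,68],[465,545]]),90); print("wall",w)
v=w[0]-w[1]; ry=np.arctan2(v[1],v[0]); rc=w.mean(0); print(rc,ry)
import pickle,json
pos=[rc[:2],m[:2]]
yaws=[ry,np.arctan2(*( (b[0]-b[1])[[1,0]]))+np.pi]
out={}
for n,p,y in zip(("rack","tote"),pos,yaws):
    bot.reach([p[0]-(60 if 0 else 0),p[1],400],down(y)); bot.pause(.3)
    out[n]=imaging.calibration("wrist"); im=imaging.get_image("wrist"); cv2.imwrite(f"pics/w_{n}.png",im)
    s=bot.read_state(); print(n,s["time"],s["position"],s["joint_pos"],out[n])
pickle.dump(out,open("cal.pkl","wb"))
E
```

```text
bar [[651.83154431 230.74155253 108.        ]
 [477.66912388 243.46112938 108.        ]] [564.7503341  237.10134095 108.        ] 174.6262761651122 -0.0729034103875775
chan/rail [[ 555.21694126 -296.89672962   83.        ]
 [ 515.17005407 -298.08084119   83.        ]
 [ 645.11861623 -295.41744466   83.        ]
 [ 424.33372076 -302.16122658   83.        ]]
wall [[ 651.05094933 -307.99486112   90.        ]
 [ 391.57761478 -317.71873202   90.        ]
 [ 646.05482438 -158.76646358   90.        ]
 [ 383.10676371 -167.64743326   90.        ]]
[ 517.94753805 -238.03187249   90.        ] 0.0374578861888797
rack 2.2333 [ 517.84758554 -238.30124484  399.88964173] [-5.36011425e-01  3.09314496e-01  1.25365479e+00 -3.12701147e-05
  1.57880564e+00  9.97702805e-01] {'fx': 345.0548338364461, 'fy': 345.0548338364461, 'cx': 316.1109809147802, 'cy': 238.2618448243511, 'xyz': array([ 582.71006136, -237.17288198,  518.1851337 ]), 'rotation': array([ 2.11572372, -2.0423982 , -0.26959728])}
tote 4.5583 [564.83653645 236.87707713 400.00677064] [ 2.99643334e-01  3.78221583e-01  1.14866554e+00 -1.89391136e-05
  1.61468737e+00 -1.19773967e+00] {'fx': 345.0548338364461, 'fy': 345.0548338364461, 'cx': 316.1109809147802, 'cy': 238.2618448243511, 'xyz': array([498.48380419, 240.45030582, 518.35376033]), 'rotation': array([2.15273704, 1.99656446, 0.26543521])}
```

Run:
```python
import cv2,numpy as np
a=cv2.imread("pics/w_rack.png");b=cv2.imread("pics/w_tote.png")
from h import ray
import pickle;c=pickle.load(open("cal.pkl","rb"))
cv2.imwrite("pics/wr2.png",cv2.resize(a[120:420,120:520],None,fx=2,fy=2,interpolation=cv2.INTER_CUBIC))
cv2.imwrite("pics/wt2.png",cv2.resize(b[120:420,120:520],None,fx=2,fy=2,interpolation=cv2.INTER_CUBIC))
```

```text
(no output)
```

View pics/wr2.png

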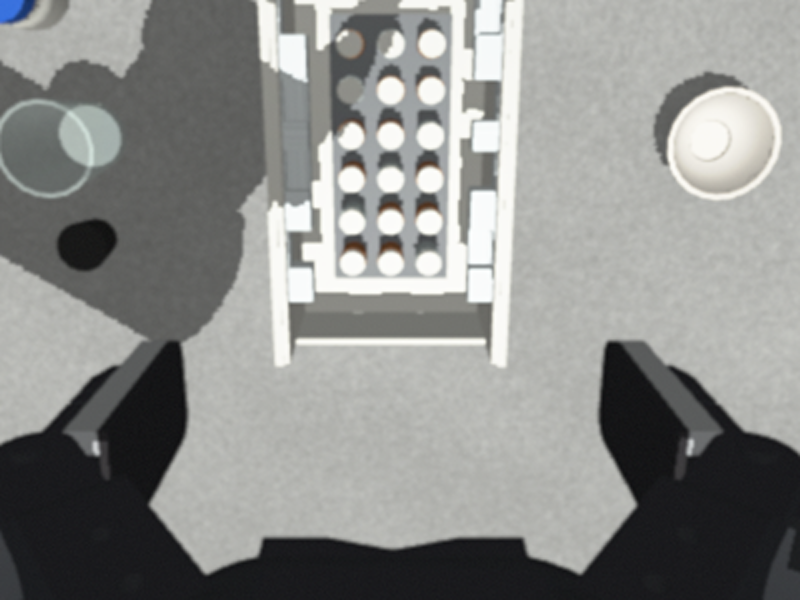

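View pics/wt2.png

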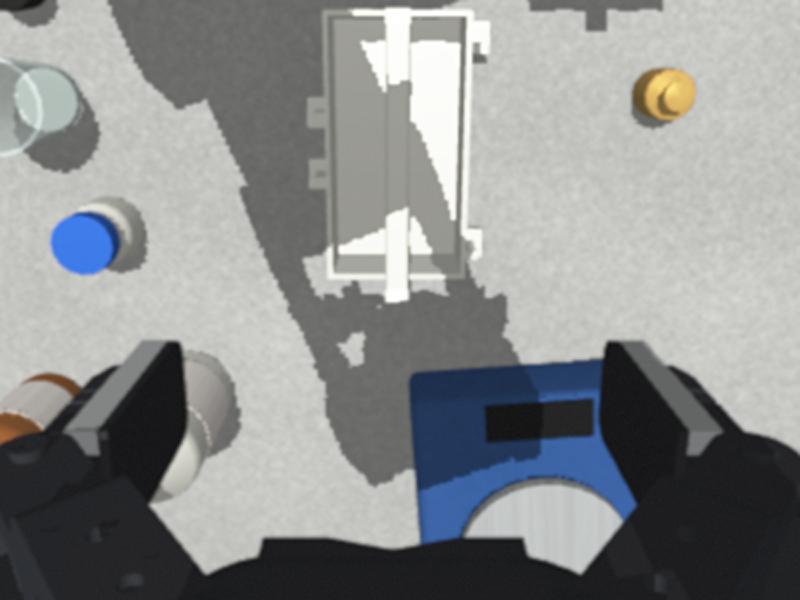

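The rack view shows the right rail's channels at crop rows of about 100 and 170 (column 484), the left rail's near channel at about (300,249), and the rail ends at about row 301. The tote view shows the bar running from (397,10) to (396,302). Brightness profiles along the rails will give the edges more sharply.

Run:
```python
from h import *
import pickle;c=pickle.load(open("cal.pkl","rb"))
a=cv2.imread("pics/w_rack.png").astype(float)
F=lambda p:np.array(p)/2+[120,120]-.25
C=c["rack"]
w=ray(C,F([[283,365],[262,0],[499,365],[517,0]]),90); print("wall",w[:,:2])
# wall directions
for nm,p0,p1 in (("R",(480,301),(489,10)),("L",(301,301),(292,10))):
    p0,p1=F(p0),F(p1); t=np.linspace(-.08,1.0,180)
    P=(p0+(p1-p0)*t[:,None]).astype(np.float32)
    v=sum(cv2.remap(cv2.imread("pics/w_rack.png"),P[None,:,0]+d,P[None,:,1],1)[0].astype(float) for d in (-2,-1,0,1,2))/5
    X=ray(C,P,83); g=np.gradient(v.mean(1))
    i=[k for k in range(1,179) if abs(g[k])>4 and abs(g[k])==abs(g[max(0,k-2):k+3]).max()]
    print(nm,[(round(X[k,0],1),round(X[k,1],1),int(g[k])) for k in i])
C=c["tote"]; b=ray(C,F([[397.5,9],[396.5,302]]),108); v=b[1]-b[0]; print("bar",b,b.mean(0),np.linalg.norm(v),np.arctan2(v[1],v[0]))
l=ray(C,F([[316,112],[319,173],[481,37],[475,243]]),20);print("lugs",l)
```

```text
wall [[ 375.58134205 -170.23980615]
 [ 609.29926279 -159.29263226]
 [ 380.73128633 -316.19746908]
 [ 614.58709895 -309.18706961]]
R [(np.float64(423.3), np.float64(-301.3), 52), (np.float64(446.7), np.float64(-300.4), -47), (np.float64(498.6), np.float64(-298.3), -49), (np.float64(523.4), np.float64(-297.4), 53), (np.float64(543.2), np.float64(-296.6), -48), (np.float64(549.6), np.float64(-296.3), -11), (np.float64(567.8), np.float64(-295.6), 57), (np.float64(596.7), np.float64(-294.5), 29)]
L [(np.float64(419.0), np.float64(-181.5), 51), (np.float64(443.7), np.float64(-180.7), -47), (np.float64(459.3), np.float64(-180.3), -12), (np.float64(467.6), np.float64(-180.0), 49), (np.float64(485.2), np.float64(-179.5), -38), (np.float64(493.2), np.float64(-179.3), -5), (np.float64(496.7), np.float64(-179.2), 5), (np.float64(564.6), np.float64(-177.1), 27), (np.float64(590.5), np.float64(-176.4), -45)]
bar [[476.24493928 244.83947952 108.        ]
 [651.84919592 231.28761126 108.        ]] [564.0470676  238.06354539 108.        ] 176.12639802415524 -0.07702011846186413
lugs [[536.76952301 182.6987194   20.        ]
 [580.67733936 180.30386348  20.        ]
 [494.25081301 302.18577938  20.        ]
 [642.25780422 291.4900887   20.        ]]
```

Tote: centre (564.0, 238.1), yaw -0.077; the measured bar length of 176 mm checks out. Rails' middle is about (531.3, -237.5), yaw 0.037. Now I'll pick up the tote.

Run:
```python
from h import *
y=np.pi-0.077
bot.reach([564,238,200],down(y)); bot.servo_line([564,238,106],velocity=80)
s=bot.read_state();print(s["time"],s["force"],s["torque"])
bot.set_gripper(5); s=bot.read_state();print(s["time"],s["opening"],s["grasp_force"],s["force"])
bot.servo_line([564,238,116],velocity=40); bot.pause(.2); s=bot.read_state();print(s["time"],s["opening"],s["force"],s["torque"])
bot.servo_line([564,238,310],velocity=150)
bot.pause(.2);s=bot.read_state();print(s["time"],s["position"],s["force"],s["torque"],s["grasp_force"])
cv2.imwrite("pics/grip.png",imaging.get_image("scene"))
```

```text
6.7 [-0.1386785   0.36914605 -0.09098729] [ 0.01660633 -0.01166528  0.00682143]
7.35 13.242510452365876 59.234633445739746 [ 0.48795259  2.63913939 -0.46273451]
7.95 12.969302899118409 [ 0.33788843 -1.1092831  -3.66910493] [-0.0169527  -0.01222999 -0.0260418 ]
9.5917 [563.85953052 237.94244459 309.46055511] [-0.86181849 -1.07447834 -3.52608149] [ 0.02772699 -0.02241499 -0.06067815] 58.71047616004944
```

```bash
cat >> h.py <<'E'
M=np.array([531.3,-237.5]); RY=0.037
def xy(dx,dy=0): return M+dx*np.array([np.cos(RY),np.sin(RY)])+dy*np.array([-np.sin(RY),np.cos(RY)])
def go(dx,z,v=30,dy=0):
    bot.servo_line([*xy(dx,dy),z],velocity=v)
    return bot.read_state()
E
python3 - <<'E'
from h import *
bot.reach([*xy(-18),310],down(RY)); 
go(-18,195,120); bot.pause(.3); s=bot.read_state()
print(s["time"],s["position"],s["force"],s["torque"],s["opening"],s["joint_pos"][5])
f0=s["force"]
z=195
cv2.imwrite("pics/over.png",imaging.get_image("wrist"))
z=186
go(-18,z,40)
while z>177:
    s=go(-18,z,20); bot.pause(.05); s=bot.read_state(); d=s["force"]-f0
    print(round(s["time"],2),z,s["position"].round(1),d.round(2),s["torque"].round(2))
    if d[2]>2.5: break
    z-=0.75
E
```

```text
13.0167 [ 513.42618173 -238.23818646  195.32111894] [-0.28077052 -0.09118114 -2.31476318] [ 0.05847414 -0.03893734 -0.02826424] 12.841656773891705 0.9938470796155207
13.74 186 [ 513.4 -238.2  186.1] [-0.48  0.12 -0.42] [ 0.02 -0.03  0.03]
14.04 185.25 [ 513.3 -238.2  185.3] [-0.57  0.01 -0.94] [-0.    0.    0.06]
14.34 184.5 [ 513.3 -238.2  184.5] [ 1.03 -0.39 -1.05] [ 0.    0.02 -0.05]
14.64 183.75 [ 513.3 -238.1  183.7] [-0.29  0.06 -0.98] [ 0.03  0.   -0.02]
14.94 183.0 [ 513.3 -238.2  183. ] [-0.51 -0.01 -0.1 ] [ 0.01  0.   -0.01]
15.24 182.25 [ 513.3 -238.2  182.2] [ 0.24  1.02 -1.1 ] [-0.04 -0.02  0.04]
15.54 181.5 [ 513.3 -238.2  181.5] [-0.32  0.47 -1.58] [-0.03  0.03  0.04]
15.84 180.75 [ 513.5 -238.4  180.9] [ 0.35 -1.59  3.61] [-0.21  0.03  0.02]
```

Run:
```python
from h import *
F0=-3.4; z=180.75; dx=-18; n=0; ok=False
def rd():
    s=bot.read_state(); return s, s["force"][2]-F0, np.hypot(*s["force"][:2])
while dx<10 and not ok:
    dx+=2 if dx<-7 else 1
    go(dx,z,20); s,d,h=rd()
    k=0
    while d<1 and k<14:
        z-=.5; k+=1; go(dx,z,20); s,d,h=rd()
        if z<174: break
    if d>7: z+=.4; go(dx,z,20)
    print(round(s["time"],2),round(dx,1),round(z,2),s["position"].round(1),round(d,1),s["force"].round(1),s["torque"].round(2))
    if z<178.7: ok=True
    if h>12 or d>20: print("STOP",h,d);break
```

```text
16.09 -16 180.75 [ 515.5 -238.2  180.9] 5.5 [-0.9 -2.3  2.1] [-0.25  0.19  0.06]
16.34 -14 180.75 [ 517.5 -238.1  180.8] 6.1 [-1.5 -3.5  2.7] [-0.28  0.2  -0.04]
16.59 -12 181.15 [ 518.6 -237.9  181. ] 14.3 [-8.2 -2.5 10.9] [-0.35  1.59  0.12]
17.34 -10 180.65 [ 521.5 -238.   180.8] 3.1 [ 1.1 -0.3 -0.3] [-0.   -0.13  0.  ]
17.59 -8 181.05 [ 522.7 -237.8  180.9] 11.7 [-6.7 -2.1  8.3] [-0.12  1.31  0.08]
18.09 -6 181.05 [ 525.5 -237.7  181. ] 1.5 [ 0.2 -0.  -1.9] [ 0.01 -0.06 -0.03]
18.59 -5 180.55 [ 526.4 -237.8  180.7] 4.7 [ 0.3 -0.9  1.3] [-0.06 -0.04 -0.01]
18.84 -4 180.95 [ 527.1 -237.7  180.7] 9.2 [-3.4 -1.5  5.8] [-0.07  0.7   0.02]
19.34 -3 180.95 [ 528.4 -237.5  180.8] 1.6 [ 0.1 -0.9 -1.8] [0.01 0.07 0.02]
19.84 -2 180.45 [ 529.4 -237.7  180.6] 3.8 [ 0.7 -0.6  0.4] [0.1  0.1  0.01]
23.34 -1 173.95 [ 530.4 -237.6  174. ] 2.1 [-0.2 -1.4 -1.3] [-0.16  0.02  0.02]
```

The tote dropped the full 6.8 mm at dx=-1, to TCP z 174 as expected when home. I'll press it down lightly, release, back off and check.

Run:
```python
from h import *
s=go(-0.5,173.6,10); bot.pause(.2); s=bot.read_state(); print(s["position"],s["force"],s["torque"])
bot.set_gripper(60); s=bot.read_state(); print(s["time"],s["opening"],s["force"])
go(-0.5,230,50); go(-0.5,400,150); bot.pause(.3)
C=imaging.calibration("wrist"); a=imaging.get_image("wrist"); b=imaging.get_image("scene")
import pickle; pickle.dump(C,open("cal2.pkl","wb"))
o=np.zeros((600,800,3),np.uint8)
o[:,:400]=cv2.resize(a[90:390,220:420],None,fx=2,fy=2); o[:520,400:]=cv2.resize(b[130:390,180:380],None,fx=2,fy=2)
cv2.imwrite("pics/fin.png",o); print(bot.read_state()["time"])
```

```text
[ 530.81462164 -237.8687973   173.88678345] [-3.18128077 -3.598398    3.96724262] [-0.521169    0.60227376  0.09340975]
24.3 59.990851702301995 [-0.08077633  0.00311074  0.4983989 ]
27.2583
```

View pics/fin.png

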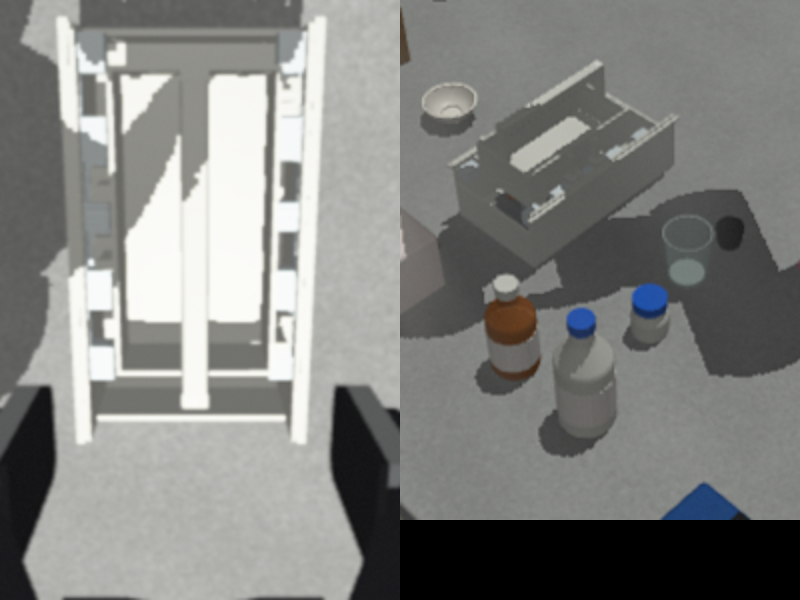

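In the left half, the bar runs along the rack's middle (column 195, near end at row 408). The right-rail lugs sit in the outer notches at about (287,100) and (287,328), and the tote looks level and parallel to the walls. In the right half, the tote sits low inside the loaded tote's walls and the neighbouring items look undisturbed. I'm handing the job in.

```bash
python3 -c "
from rig import job
print(job.finish_job())"
```

```text
the job is handed in; nothing more can be done
None
```

The white tote was turned half round, set on the rails and slid until it dropped into the notches at the height given for home; I released it and handed the job in at about 27 s of the 67 s limit, with no verdict shown.

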